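Sort two tagged plaster moulds and close the good one

ROBOT

A 7-joint arm with a two-finger parallel gripper is mounted at the origin on the work surface. World frame = base frame: x ahead of the robot, y to its left, z up, the work surface at z = 0. Lengths are in mm, angles in rad, forces in N, time in s.
With the tool pointing down it reaches from about 425 to 925 mm from the base axis. Payload 6.8 kg.
Tool frame: the origin (TCP) lies midway between the tips of the shut fingers; the grasp point (between the pads) lies 19 mm behind it; z points along the fingers, y is the line along which they close (so a half turn about z gives the same grasp; the last joint's range is limited). The gripper opens to 85 mm and grips with 20 to 120 N. Pads are 22 mm wide; open, the fingers measure 114 mm over their backs; the gripper's body (76 mm by 85 mm) begins 54 mm behind the grasp point. The pads swing forward as they close: fully open they stand 13 mm farther back than shut.
Start: joints at [1.122, 0.477, 0.022, 1.555, -0.011, 1.109, -0.083], TCP at [225.622, -636.193, 231.308] pointing down, gripper open.
Joint ranges: [-2.96, 2.96], [-0.34, 2.1], [-1.41, 1.46], [0.24, 2.44], [-1.37, 4.51], [0.17, 1.92], [-2.96, 2.96]. Speed limits (rad/s): [2.39, 2.39, 3.14, 3.14, 3.14, 3.14, 3.14].

INTERFACE

Orientations are given as a rotation vector (axis times angle).
In Python, from workcell import bot, cams, spotter gives the robot as it stands. The module is installed in compiled form; this text tells all that it offers. Calls block until the motion is done:
- bot.move_ptp(position, orientation): joint-space move of the TCP to a pose.
- bot.movel(position, ori=None, rate=150): straight line of the TCP; ori=None keeps the orientation; rate is the mean speed in mm/s.
- bot.move_joints(angles): joint-space move.
- bot.gripper_to(opening, f_grip=None): opening from 0.0 (shut) to 1.0 (fully open); f_grip is the grip in N (None keeps the last); returns when the fingers have stopped.
- bot.pause(seconds).
- bot.ik(position, orientation): joint angles nearest the present ones, or None.
- cams.capture(name): name is "side" or "top" or "wrist"; returns the picture (420x560x3 uint8, blue, green, red); there is no depth.
- cams.camera_info(name): a dict with "intrinsics" (3x3 intrinsics, pixels), "eye" and "orientation" of the camera in the world. Camera axes: x right, y up, looking along -z (the intrinsics and any distortion apply to the point x, -y, -z); pixel columns grow to the right and rows downward; lengths in mm; the calibration is good to about 2 mm. A picture is of the moment at which its call begins: read the wrist's pose just before it. camera_info takes no time and is no camera call; for the wrist camera it gives the pose at the moment of the call.
A pose or a line that the arm cannot do raises bot.PlanningError and nothing moves.
- bot.job_done(): hands the job in; it is judged then, once.
Trained networks look in the newest picture that a camera, given by its name, has taken for a name from the list of things; names that differ only in an ending like _2 or _b are one class to them, and where a whole thing is asked for, a point or a joint stands for the part that bears it (a point fixed in the world has none). Each returns a list of dicts, best first, with "conf" (0 to 1); they miss things now and then, are a little off and sometimes report something else, mostly with a low value. They report only what shows in the picture. A call takes as long as a camera call. They do not tell look-alikes from the thing itself.
- spotter.boxes_of(camera, target): "rect" ([left, top, right, bottom] in pixels, round what is visible of it).
- spotter.outline_of(camera, target): "pixels" (420x560 bool, what is visible of it) and "rect" ([left, top, right, bottom] in pixels, round what is visible of it).
- spotter.landmark_of(camera, target): "pixel" ([column, row] in pixels: a listed point, or the origin of a listed thing).
Readings, each from a call of its own:
- bot.get_time(): time.
- bot.get_joint_positions(): joint angles.
- bot.get_dq(): joint speeds.
- bot.get_joint_efforts(): joint torques, N m.
- bot.get_ee_pos(): TCP position.
- bot.get_ee_rot(): TCP orientation.
- bot.get_wrist_force(): force on the tool from outside, world axes, zero at the start.
- bot.get_ft_torque(): the same for the moment, N m.
- bot.get_gripper_width(): opening from 0.0 (shut) to 1.0 (fully open).
- bot.get_grasp_force(): force on a finger pad.
Only numpy, scipy, OpenCV 4.12 (cv2) and the standard library are available. Lean on these libraries where they do the work, as an engineer would, in place of code of your own. Each camera call takes 0.05 s, during which the arm holds its last target. There are 200 camera calls.

TASK

Two plaster moulds lie on the sloped rack: set the green-tagged one down flat in the green pass nest and the red-tagged one flat in the red reject nest, tags up, without dropping them. Then lay the blue steel cover plate centred and square on the green-tagged mould, press it down firmly so that it sits level, and let go. Leave the clay figures, the mug and the jar where they stand.

Things in the scene. Friction and masses are not known exactly. Their poses are not given: they have to be found in the camera images.
- mould_green: Cream plaster mould half, block 100 (x) x 56 (y) x 32 (z) mm, 0.22 kg, with a GREEN tag (14 x 36 mm) at each end of its top face and a brown imprint between. Origin: centre of the underside; z out of the tagged face. Starts on the sloped rack, left or right: x points up the slope, z leans 32 degrees from vertical towards the robot. Its two ends are alike.
- mould_red: The rejected mould half: the same block (100 x 56 x 32 mm, same origin and axes) with two RED tags; the other place on the same rack.
- rack: Fixed wooden rack, 250 mm wide (y); its board slopes up along x, away from the robot, at 32 degrees; a lip 12 mm above the board holds the moulds at the foot. The moulds lie 124 mm apart (68 mm gap). Highest edge 97 mm above the table. Origin: centre of its footprint on the table; x horizontal.
- nest_pass: GREEN fixed tray, the pass nest: outside 128 (x) x 84 (y) mm, inside 116 x 72 mm, floor 4 mm above the table, rim top 12 mm above the table. Origin: centre of its underside, on the table; a mould lies in it with its 100 mm side along the nest's x.
- nest_reject: RED fixed tray, the reject nest: same sizes, origin and axes as the pass nest. The two nests change places.
- cover: Flat blue-painted steel cover plate, 64 (x) x 46 (y) x 8 mm, with a black grip bar standing on its middle, 44 (x) x 14 (y) mm, from 8 to 30 mm above the underside; 0.12 kg. Origin: centre of the underside; z up. It starts flat on the table.
- mug: Bystander: white mug, 72 mm across, 75 mm high; origin at the centre of its foot.
- jar: Bystander: amber jar, 68 mm across, 110 mm high; origin at the centre of its foot.
- figure0: Bystander: brown clay figure, 38 mm across, 90 mm high, standing beyond the nests; origin at the centre of its foot.
- figure1: Bystander: brown clay figure, 38 mm across, 90 mm high, standing beyond the nests; origin at the centre of its foot.
- figure2: Bystander: brown clay figure, 38 mm across, 90 mm high, standing nearer the robot than the nests; origin at the centre of its foot.
Not all that is in view belongs to the job. Leave any orange or purple look-alike of the mould_red alone.

How it is judged (in metres and radians):
On the way, in this order (a step that is already met when the one before it is completed fails the run):
1. both moulds lie flat in their own nests, tags up, out of the fingers (horizontal distance between mould_green and nest_pass below 0.015 m and z of mould_green in the frame of nest_pass between 0.0015 and 0.008 m and angle between each of mould_green, mould_red's own z axis and vertical below 0.06 rad and horizontal distance between mould_red and nest_reject below 0.015 m and z of mould_red in the frame of nest_reject between 0.0015 and 0.008 m and contact force between the fingers and mould_green below 0.1 N and contact force between the fingers and mould_red below 0.1 N), for 0.2 s.
2. the cover lies level on the green-tagged mould and is pressed onto it with more than 4 N (horizontal distance between cover and mould_green below 0.01 m and z of cover in the frame of mould_green between 0.029 and 0.035 m and angle between cover's own z axis and vertical below 0.06 rad and angle between the x axis of cover and the x axis of mould_green, either way round below 0.17 rad and contact force between cover and mould_green above 4 N), for 0.2 s.
At the end, for the whole second after the job is handed in: At rest: each mould in the nest of its colour, origins within 15 mm horizontally, underside 1.5-8 mm up, tags up within 0.06 rad; cover on the green-tagged mould within 10 mm of its centre, 0.17 rad of square, 0.06 rad of level, underside 29-35 mm above the mould's underside (horizontal distance between mould_green and nest_pass below 0.015 m and z of mould_green in the frame of nest_pass between 0.0015 and 0.008 m and angle between each of mould_green, mould_red, cover's own z axis and vertical below 0.06 rad and horizontal distance between mould_red and nest_reject below 0.015 m and z of mould_red in the frame of nest_reject between 0.0015 and 0.008 m and horizontal distance between cover and mould_green below 0.01 m and z of cover in the frame of mould_green between 0.029 and 0.035 m and angle between the x axis of cover and the x axis of mould_green, either way round below 0.17 rad and linear speed of each of mould_green, mould_red, cover below 0.02 m/s); the robot touches nothing.
It fails at once if a mould was let go in mid-air, more than about 100 mm up ((height (world z) of mould_green above 0.1 m and contact force between mould_green and anything else below 0.01 N) or (height (world z) of mould_red above 0.1 m and contact force between mould_red and anything else below 0.01 N)).
It fails at once if a clay figure, the mug or the jar was moved by more than 30 mm or tipped over (distance of any of figure0, figure1, figure2, mug, jar from where it was at the start of the episode above 0.03 m or angle between any of figure0, figure1, figure2, mug, jar's own z axis and vertical above 0.5 rad).
It also fails if it takes over 67 s, if anything falls off the work surface, if the arm or the gripper's body presses on something with over 40 N, if the wrist force passes 120 N, or if a joint passes its speed limit or range.

## Working session

There is one attempt and no reset: what is moved stays moved. The work goes in short steps, each a Python script; the robot and the scene stay as the last script left them, time stands still between calls to the robot, and variables do not carry over. Pictures are saved under pics/ and viewed, at most 10 in all, crops included, and the job is handed in when it is done.

```bash
mkdir -p pics
python3 - <<'E'
from workcell import bot,cams,spotter
import cv2,numpy as np
for n in ("side","top"):
    im=cams.capture(n); cv2.imwrite(f"pics/{n}0.png",im)
    i=cams.camera_info(n); print(n,np.round(i["intrinsics"],1).tolist(),np.round(i["eye"],1),np.round(i["orientation"],3), [k for k in i])
    for t in "mould_green mould_red rack nest_pass nest_reject cover mug jar figure0".split():
        print(t,[(np.round(d["rect"]).astype(int).tolist(),round(d["conf"],2)) for d in spotter.boxes_of(n,t)][:4],[(np.round(d["pixel"]).astype(int).tolist(),round(d["conf"],2)) for d in spotter.landmark_of(n,t)][:4])
print(bot.get_time(),bot.get_ee_rot())
a=cv2.imread("pics/side0.png");b=cv2.imread("pics/top0.png")
E
```

```text
side [[410.1, 0.0, 291.7], [0.0, 410.1, 207.1], [0.0, 0.0, 1.0]] [ 33.7 867.1 667. ] [ 0.331 -1.345 -2.343] ['intrinsics', 'eye', 'orientation']
mould_green [([239, 163, 307, 223], 0.5)] [([270, 194], 0.93), ([286, 178], 0.7)]
mould_red [([382, 178, 413, 202], 0.77), ([311, 263, 348, 300], 0.69), ([272, 159, 305, 192], 0.61), ([316, 193, 350, 216], 0.59)] [([332, 206], 0.96), ([288, 181], 0.91), ([397, 192], 0.81)]
rack [([241, 162, 308, 224], 0.87), ([286, 139, 304, 173], 0.64)] [([276, 205], 0.94), ([297, 170], 0.36)]
nest_pass [([183, 297, 248, 343], 0.78)] [([216, 320], 0.8)]
nest_reject [] [([263, 269], 0.89)]
cover [([336, 181, 363, 195], 0.47)] [([348, 193], 0.55)]
mug [] [([295, 241], 0.74), ([287, 179], 0.67)]
jar [([285, 140, 303, 171], 0.89)] [([293, 168], 0.75)]
figure0 [([165, 242, 179, 277], 0.67), ([267, 272, 285, 310], 0.62), ([195, 214, 208, 246], 0.59)] [([273, 306], 0.92), ([205, 242], 0.87), ([171, 273], 0.75)]
top [[455.9, 0.0, 280.3], [0.0, 455.9, 208.7], [0.0, 0.0, 1.0]] [ 284.1  -33.3 1234.3] [ 0.166 -0.138 -1.558] ['intrinsics', 'eye', 'orientation']
mould_gr
[... 218 characters left out ...]
366, 256], 0.58)] [([429, 296], 0.93), ([355, 172], 0.89), ([220, 288], 0.87), ([350, 234], 0.64)]
rack [([285, 144, 381, 196], 0.63)] [([332, 172], 0.58)]
nest_pass [([124, 199, 160, 246], 0.88)] [([265, 232], 0.66), ([214, 230], 0.3)]
nest_reject [([193, 204, 231, 251], 0.67)] [([214, 229], 0.77)]
cover [([386, 227, 416, 254], 0.6)] [([402, 243], 0.69)]
mug [([250, 216, 292, 250], 0.74)] [([263, 234], 0.64)]
jar [([406, 133, 441, 166], 0.98)] [([415, 157], 0.57), ([145, 223], 0.39)]
figure0 [([165, 141, 182, 157], 0.66), ([172, 250, 185, 263], 0.56), ([217, 137, 233, 157], 0.51)] [([175, 152], 0.69), ([181, 255], 0.63), ([226, 150], 0.61)]
1.9 [3.09607831e+00 5.32695076e-01 1.84559045e-05]
```

View pics/top0.png

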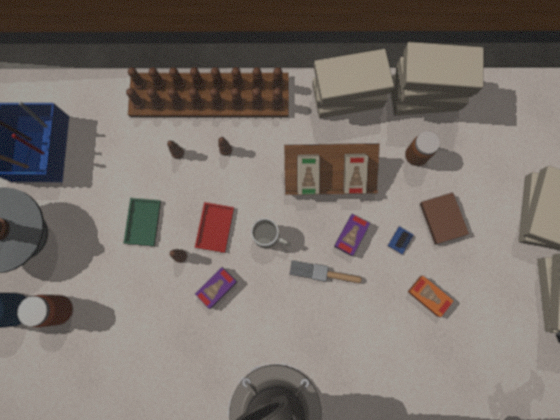

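View pics/side0.png

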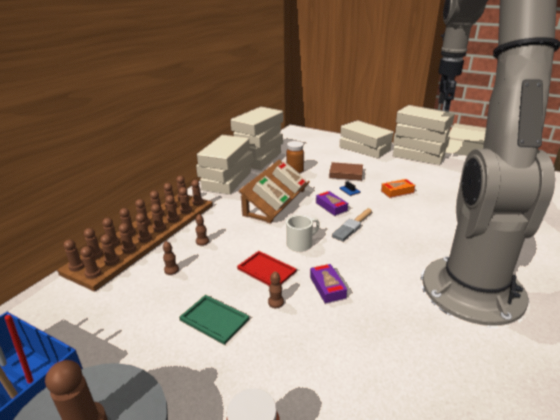

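Top view: the rack is at (332,169), with the green-tagged mould at (308,174) and the red-tagged one at (355,174). The pass nest is at (142,222), the reject nest at (215,227) and the cover at (401,240). The mug is at (265,233), the jar at (422,150), and the figures at (177,150), (226,146) and (179,255).

Things that could be taken for mould_red are the purple ones at (352,234) and (216,288) and the orange one at (431,296). I choose the red-tagged one on the rack. Next I get coarse positions and wrist-camera views.

```bash
cat > h.py <<'E'
from workcell import bot,cams,spotter
import cv2,numpy as np
from scipy.spatial.transform import Rotation as R
def ray(info,px):
    K=np.array(info["intrinsics"]);p=np.atleast_2d(px).astype(float)
    d=np.c_[(p[:,0]-K[0,2])/K[0,0],-(p[:,1]-K[1,2])/K[1,1],-np.ones(len(p))]
    return np.array(info["eye"]),R.from_rotvec(info["orientation"]).apply(d)
def toz(info,px,z):
    e,d=ray(info,px); return e+d*((z-e[2])/d[:,2])[:,None]
def proj(info,P):
    K=np.array(info["intrinsics"]);q=R.from_rotvec(info["orientation"]).inv().apply(np.atleast_2d(P)-np.array(info["eye"]))
    return np.c_[K[0,0]*q[:,0]/-q[:,2]+K[0,2],K[1,1]*q[:,1]/q[:,2]+K[1,2]]
def down(yaw=0.):  # tool z down, tool y axis along world direction yaw+90deg
    return (R.from_euler("z",yaw)*R.from_euler("x",np.pi)).as_rotvec()
def shot(name,fn):
    i=cams.camera_info(name); im=cams.capture(name); cv2.imwrite(f"pics/{fn}.png",im); return i,im
def cmask(im,c):
    h=cv2.cvtColor(im,cv2.COLOR_BGR2HSV);H,S,V=cv2.split(h.astype(int))
    r={"green":(H>60)&(H<95),"red":(H<5)|(H>173),"blue":(H>100)&(H<125)}[c]
    return (r&(S>110)&(V>40)).astype(np.uint8)
E
python3 - <<'E'
from h import *
i=cams.camera_info("top")
for n,p,z in [("g",(308,174),70),("r",(355,174),70),("pass",(142,222),6),("rej",(215,227),6),("cover",(401,240),10),("mug",(262,233),40),("jar",(417,155),50),("f0",(178,155),10),("f1",(226,152),10),("f2",(182,257),10),("rack",(332,169),50)]:
    print(n,np.round(toz(i,p,z)[0]))
w=cams.camera_info("wrist"); T=R.from_rotvec(bot.get_ee_rot()); 
print("wristK",np.round(w["intrinsics"],1).tolist(),"cam in tool",T.inv().apply(np.array(w["eye"])-bot.get_ee_pos()),(T.inv()*R.from_rotvec(w["orientation"])).as_matrix().round(3).tolist())
print(np.round(T.as_matrix(),2).tolist())
for p in [(500,-60,400),(560,-100,350),(560,300,350),(450,-250,350),(700,-100,200)]:
    for y in (0,np.pi/2,-np.pi/2,np.pi): print(p,round(y,2),None if (q:=bot.ik(p,down(y))) is None else np.round(q,2))
E
```

```text
g [606. -83.  70.]
r [ 606. -207.   70.]
pass [485. 370.   6.]
rej [473. 168.   6.]
cover [ 440. -335.   10.]
mug [452.  37.  40.]
jar [ 666. -378.   50.]
f0 [676. 279.  10.]
f1 [685. 144.  10.]
f2 [390. 253.  10.]
rack [ 626. -149.   50.]
wristK [[377.5, 0.0, 278.7], [0.0, 377.5, 200.8], [0.0, 0.0, 1.0]] cam in tool [  69.51532003    1.06850246 -143.22715075] [[0.001, 0.962, 0.274], [1.0, -0.001, -0.0], [-0.0, 0.274, -0.962]]
[[0.94, 0.33, 0.0], [0.33, -0.94, -0.0], [0.0, 0.0, -1.0]]
(500, -60, 400) 0 [ 0.39  0.1  -0.43  1.69  0.04  1.36 -1.61]
(500, -60, 400) 1.57 [ 0.54  0.11 -0.59  1.68  0.06  1.37 -0.06]
(500, -60, 400) -1.57 [-1.25  0.14  1.42  1.77 -0.14  1.36 -2.95]
(500, -60, 400) 3.14 [ 0.7   0.14 -0.78  1.67  0.1   1.37  1.48]
(560, -100, 350) 0 [ 0.33  0.23 -0.32  1.64  0.07  1.28 -1.57]
(560, -100, 350) 1.57 [ 0.5   0.26 -0.54  1.63  0.14  1.29 -0.05]
(560, -100, 350) -1.57 [-0.86  0.44  1.29  1.71 -0.43  1.33 -2.62]
(560, -100, 350) 3.14 [ 0.66  0.29 -0.75  1.62  0.2   1.31  1.46]
(560, 300, 350) 0 [ 0.12  0.52 -1.06  1.45  0.45  1.43 -2.52]
(560, 300, 350) 1.57 [ 0.12  0.53 -1.07  1.45  0.46  1.43 -0.95]
(560, 300, 350) -1.57 [ 0.17  0.58 -1.18  1.45  0.53  1.47  2.14]
(560, 300, 350) 3.14 [ 0.15  0.55 -1.14  1.45  0.5   1.45  0.59]
(450, -250, 350) 0 [ 0.51  0.12 -0.14  1.77  0.02  1.25 -1.2 ]
(450, -250, 350) 1.57 [ 0.74  0.14 -0.4   1.75  0.06  1.26  0.33]
(450, -250, 350) -1.57 [ 0.32  0.11  0.07  1.78 -0.01  1.25 -2.75]
(450, -250, 350) 3.14 [ 0.95  0.17 -0.64  1.74  0.1   1.27  1.86]
(700, -100, 200) 0 [ 0.18  0.56 -0.19  1.49  0.11  1.1  -1.6 ]
(700, -100, 200) 1.57 [ 0.4   0.61 -0.53  1.47  0.32  1.15 -0.18]
(700, -100, 200) -1.57 [-0.62  0.93  1.26  1.55 -0.9   1.34 -2.4 ]
(700, -100, 200) 3.14 [ 0.49  0.65 -0.69  1.46  0.43  1.18  1.31]
```

```bash
cat >> h.py <<'E'
TILT=np.deg2rad(32)
def tilted(yaw,flip=False,t=TILT):
    r=R.from_euler("z",yaw)*R.from_euler("y",-t)*R.from_euler("x",np.pi)
    return (r*R.from_euler("z",np.pi) if flip else r).as_rotvec()
def blobs(im,c,amin=60):
    n,l,s,ce=cv2.connectedComponentsWithStats(cmask(im,c)); 
    return [(ce[k].round(1).tolist(),s[k].tolist()) for k in range(1,n) if s[k,4]>amin]
E
python3 - <<'E'
from h import *
P=np.array([600,-145,65.]); 
for fl in (False,True):
    o=tilted(0,fl); zt=R.from_rotvec(o).apply([0,0,1]); print(fl,zt.round(2),bot.ik(P-200*zt,o),bot.ik(P+[0,62,0],o))
o=tilted(0,False); 
bot.gripper_to(1.0,80)
bot.move_ptp(P-200*zt+[0,40,0],o)
for k in (1,2):
    if k==2: bot.move_ptp(P-200*zt+[-60,-60,30],o)
    i,im=shot("wrist",f"w{k}")
    np.savez(f"pics/w{k}.npz",eye=i["eye"],orientation=i["orientation"],intrinsics=i["intrinsics"])
    for c in ("green","red"): print(k,c,blobs(im,c))
print(bot.get_time(),bot.get_joint_positions())
E
```

```text
False [ 0.53 -0.   -0.85] [ 0.71584741  0.01969689 -0.46542392  2.28701851 -0.40767939  0.31771778
 -0.96318098] [ 0.36562694  0.47863537 -0.37359793  2.24703363  2.3194515   0.17350971
  2.50137685]
True [ 0.53 -0.   -0.85] [ 0.32805665 -0.00286082 -0.08073113  2.30853697 -0.42820165  0.31824251
  2.19068901] [ 0.5334195   0.5161135  -0.57501269  2.2364519   2.03962389  0.24607929
 -0.31796683]
1 green [([250.6, 119.2], [230, 112, 42, 16, 593]), ([253.9, 212.3], [235, 206, 39, 14, 504])]
1 red [([397.4, 116.6], [377, 109, 42, 17, 630]), ([391.0, 209.7], [372, 203, 39, 15, 533]), ([24.2, 289.2], [0, 248, 60, 93, 3673]), ([388.9, 290.0], [384, 282, 9, 16, 83]), ([365.1, 380.9], [348, 366, 40, 29, 501])]
2 green [([151.0, 78.0], [133, 71, 37, 14, 467]), ([159.7, 162.4], [143, 156, 34, 13, 396])]
2 red [([279.5, 75.6], [262, 69, 36, 15, 491]), ([280.8, 160.0], [264, 154, 34, 14, 425]), ([293.9, 238.4], [278, 227, 33, 24, 368]), ([254.9, 310.2], [238, 297, 35, 27, 422])]
4.9667 [ 0.95216762 -0.0708126  -0.44514415  2.28679444 -0.63255084  0.50111615
 -0.5724742 ]
```

View pics/w1.png

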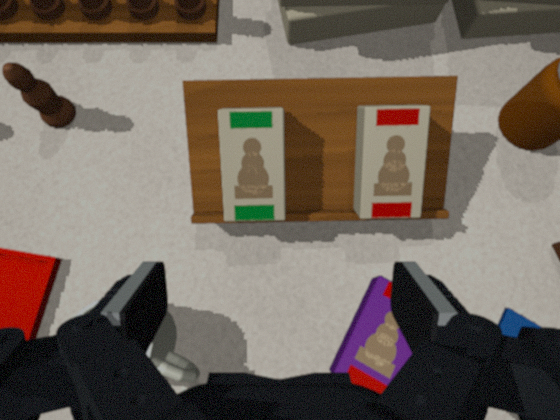

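The crop confirms it: green-tagged mould at left (252,165), red-tagged at right (394,163), both on the rack. A purple look-alike is at (375,330). Triangulating next.

```bash
cat >> h.py <<'E'
def tri(views,pxs):
    A=np.zeros((3,3));b=np.zeros(3)
    for v,p in zip(views,pxs):
        e,d=ray(v,p); d=d[0]/np.linalg.norm(d[0]); M=np.eye(3)-np.outer(d,d); A+=M;b+=M@e
    return np.linalg.solve(A,b)
E
python3 - <<'E'
from h import *
V=[dict(np.load(f"pics/w{k}.npz")) for k in (1,2)]
out={}
for n,(a,b) in {"g":([(250.6,119.2),(151,78)],[(253.9,212.3),(159.7,162.4)]),"r":([(397.4,116.6),(279.5,75.6)],[(391,209.7),(280.8,160)])}.items():
    A,B=tri(V,a),tri(V,b); d=A-B; print(n,A.round(1),B.round(1),"sep",np.linalg.norm(d).round(1),"slope",np.degrees(np.arcsin(d[2]/np.linalg.norm(d))).round(1),"yaw",np.degrees(np.arctan2(d[1],d[0])).round(2),"mid",((A+B)/2).round(1))
    print([ (proj(v,A)[0]-p).round(1) for v,p in zip(V,a)])
    out[n]=(A+B)/2
i=cams.camera_info("top"); im=cv2.imread("pics/top0.png")
for c in ("green","red"): print(c,blobs(im,c,25))
mid=np.array([out["g"],out["r"]]); print("between",mid[0]-mid[1])
for n in out:
  for tdeg in (32,26,20,12):
    for fl in (0,1):
        o0=tilted(0,fl,np.deg2rad(tdeg)); mz=np.array([-np.sin(TILT),0,np.cos(TILT)]); zt=R.from_rotvec(o0).apply([0,0,1])
        p=out[n]-mz*25
        print(n,tdeg,fl,*[None if (q:=bot.ik(p-h*zt,o0)) is None else q.round(2).tolist() for h in (0,120)])
E
```

```text
g [632.5 -83.1 106.1] [562.7 -84.4  62.7] sep 82.2 slope 31.9 yaw 1.11 mid [597.6 -83.8  84.4]
[array([-0.1,  0.3]), array([ 0.1, -0.3])]
r [ 634.4 -206.8  107.2] [ 564.9 -208.2   63.6] sep 82.0 slope 32.1 yaw 1.14 mid [ 599.7 -207.5   85.4]
[array([-0.1,  0.2]), array([ 0.1, -0.2])]
green []
red [([356.6, 159.8], [351, 158, 13, 5, 57]), ([355.2, 190.2], [349, 188, 13, 5, 60]), ([214.1, 227.1], [195, 203, 39, 49, 1370]), ([359.4, 220.2], [354, 216, 12, 9, 53]), ([344.9, 247.3], [339, 243, 13, 9, 56]), ([226.3, 275.8], [221, 270, 11, 12, 53]), ([418.8, 285.3], [414, 280, 10, 12, 55]), ([203.6, 299.1], [198, 294, 12, 11, 58]), ([444.7, 306.7], [440, 301, 11, 12, 64])]
between [ -2.06849736 123.74737986  -1.012333  ]
g 32 0 [0.36, 0.49, -0.37, 2.22, 2.27, 0.17, 2.55] [-0.51, 0.2, 0.64, 2.35, -1.19, 0.18, -0.34]
g 32 1 [0.97, 0.83, -1.18, 2.19, 1.78, 0.66, 0.16] [0.94, 0.31, -0.98, 2.27, 1.12, 0.26, 0.59]
g 26 0 [0.54, 0.54, -0.6, 2.14, 1.3, 0.27, -2.72] [0.14, 0.2, -0.09, 2.22, -0.01, 0.27, -1.51]
g 26 1 [0.54, 0.54, -0.6, 2.14, 1.3, 0.27, 0.42] [1.13, 0.51, -1.3, 2.16, 1.05, 0.58, 0.72
[... 435 characters left out ...]
1, 0.27, -0.39, 2.2, -0.48, 0.18, -0.77]
r 32 1 [1.08, 0.73, -0.98, 2.1, 1.61, 0.37, 0.49] [1.34, 0.5, -1.18, 2.17, 0.98, 0.34, 1.04]
r 26 0 [0.28, 0.51, 0.02, 2.09, -0.88, 0.18, -0.43] [0.65, 0.28, -0.37, 2.11, -0.11, 0.34, -1.16]
r 26 1 [0.78, 0.58, -0.61, 2.05, 0.88, 0.23, 1.07] [1.28, 0.52, -1.18, 2.08, 0.81, 0.51, 1.19]
r 20 0 [0.46, 0.53, -0.23, 2.0, 0.06, 0.29, -1.35] [0.75, 0.34, -0.53, 2.0, 0.16, 0.51, -1.43]
r 20 1 [0.89, 0.66, -0.8, 1.97, 0.88, 0.47, 1.1] [1.21, 0.56, -1.18, 1.98, 0.75, 0.69, 1.23]
r 12 0 [0.42, 0.55, -0.21, 1.9, 0.13, 0.5, -1.43] [0.7, 0.4, -0.54, 1.86, 0.24, 0.73, -1.52]
r 12 1 [0.97, 0.78, -1.0, 1.86, 0.92, 0.77, 1.1] [1.13, 0.64, -1.18, 1.84, 0.74, 0.93, 1.24]
```

```bash
cat >> h.py <<'E'
def nestpose(i,im,c,z=12.):
    m=cmask(im,c); 
    n,l,s,ce=cv2.connectedComponentsWithStats(cv2.morphologyEx(m,cv2.MORPH_CLOSE,np.ones((9,9),np.uint8)))
    k=1+np.argmax(s[1:,4]); cn=max(cv2.findContours((l==k).astype(np.uint8),0,1)[0],key=cv2.contourArea)[:,0]
    P=toz(i,cn,z)[:,:2].astype(np.float32); (cx,cy),(w,h),a=cv2.minAreaRect(P)
    if w<h: a+=90
    return np.array([cx,cy]),sorted((w,h)),(a+90)%180-90,s[k].tolist()
E
python3 - <<'E'
from h import *
bot.move_ptp([440,270,330],down(0))
i,im=shot("wrist","n1")
np.savez("pics/n1.npz",**i)
for c in ("green","red"):
    for z in (12,): print(c,nestpose(i,im,c,z))
for n,p in (("pass",(485,370)),("rej",(473,168))):
    for fl in (0,1): print(n,fl,*[None if (q:=bot.ik((*p,z),tilted(0,fl,np.deg2rad(-12)))) is None else q.round(2).tolist() for z in (15,150)])
print(bot.get_time())
E
```

```text
green (array([487.79824829, 368.12960815]), [82.74713897705078, 124.73107147216797], -4.394805908203125, [159, 55, 73, 112, 7482])
red (array([473.7935791 , 169.86314392]), [85.00885009765625, 127.17131805419922], -9.430503845214844, [316, 64, 92, 118, 7617])
pass 0 [-0.67, 0.72, -0.02, 1.72, -0.16, 0.87, -2.15] [-0.69, 0.55, 0.01, 1.66, -0.15, 1.1, -2.17]
pass 1 [-0.39, 0.76, -0.42, 1.7, 0.19, 0.9, 0.72] [-0.41, 0.58, -0.39, 1.64, 0.07, 1.12, 0.78]
rej 0 [-0.47, 0.61, 0.08, 1.97, -0.19, 0.77, -1.83] [-0.5, 0.4, 0.12, 1.91, -0.15, 1.03, -1.88]
rej 1 [-0.19, 0.62, -0.28, 1.95, 0.11, 0.78, 1.05] [-0.24, 0.41, -0.22, 1.89, -0.0, 1.04, 1.12]
6.8833
```

View pics/n1.png

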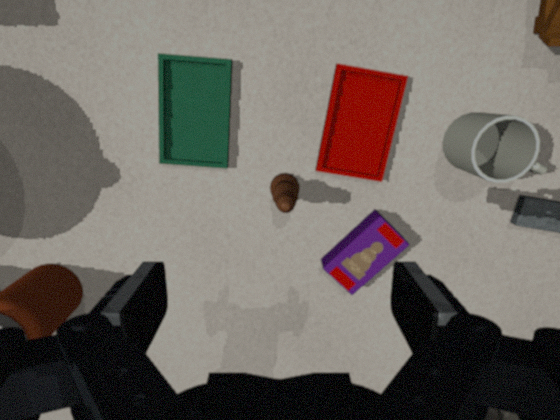

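Nests found: green at (195,110), red at (362,122) in this view, with the measured sizes matching. A purple look-alike is at (365,250) and figure2 at (285,190). Now I grasp the green-tagged mould.

```bash
cat >> h.py <<'E'
G=np.deg2rad(20); REL=TILT-G; MY=np.deg2rad(1.1)
TOP={"green":np.array([597.6,-83.8,84.4]),"red":np.array([599.7,-207.5,85.4])}
NEST={"green":(np.array([487.8,368.1]),np.deg2rad(-4.4)),"red":(np.array([473.8,169.9]),np.deg2rad(-9.4))}
def rmould(yaw,t): return R.from_euler("z",yaw)*R.from_euler("y",-t)
def tcp(U,yaw,t):
    "tool pose holding a mould with underside centre U, slope t"
    mz=rmould(yaw,t).apply([0,0,1]); o=tilted(yaw,False,t-REL); zt=R.from_rotvec(o).apply([0,0,1])
    return U+20*mz+11.2*zt,o,zt
def under(c): return TOP[c]-32*rmould(MY,TILT).apply([0,0,1])
def grab(c):
    p,o,zt=tcp(under(c),MY,TILT)
    bot.move_ptp(p-100*zt,o); bot.movel(p,rate=120); print("force down",bot.get_wrist_force().round(1))
    bot.gripper_to(0.0,90); print("w,f",bot.get_gripper_width(),bot.get_grasp_force())
    bot.movel(p+[-20,0,110],rate=120); print("w,f",bot.get_gripper_width(),bot.get_grasp_force(),bot.get_wrist_force().round(1),bot.get_time())
def tagcheck(c,yaw,t,fn):
    i,im=shot("wrist",fn); print(c,blobs(im,c))
    p,o=np.array(bot.get_ee_pos()),R.from_rotvec(bot.get_ee_rot()); zt=o.apply([0,0,1]); M=rmould(yaw,t)
    U=p-11.2*zt-20*M.apply([0,0,1]); print("expect",proj(i,U+M.apply([[41,0,32],[-41,0,32]])).round(1).tolist())
E
python3 - <<'E'
from h import *
grab("green"); tagcheck("green",MY,TILT,"g1")
E
```

```text
force down [0.4 0.1 1.1]
w,f 0.6351928913064692 94.73464250564575
w,f 0.6363692930424658 94.63448166847229 [ 0.3 -1.  -2.9] 10.8917
green [([278.7, 200.8], [221, 182, 117, 39, 4456]), ([278.3, 371.1], [235, 367, 88, 13, 760])]
expect [[275.8, 203.0], [276.3, 379.2]]
```

View pics/g1.png

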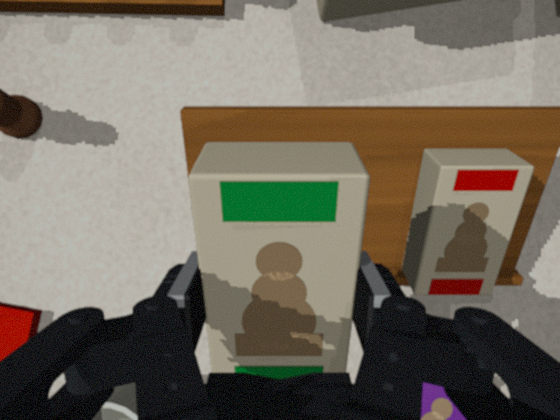

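The mould is held square, with its tags at the expected pixels (279,201) and (278,371). Placing it now.

```bash
cat >> h.py <<'E'
def place(c):
    xy,yaw=NEST[c]; f0=bot.get_wrist_force()
    at=lambda z: tcp(np.array([*xy,z]),yaw,0.)
    p,o,_=at(130); bot.move_ptp(p,o); bot.movel(at(12)[0],rate=120)
    z=8.
    while z>2:
        bot.movel(at(z)[0],rate=30); f=bot.get_wrist_force()-f0
        if f[2]>4: break
        z-=1
    print("touch z",z,f.round(1)); bot.gripper_to(1.0); 
    p=at(z)[0]; bot.movel(p+[0,0,110],rate=150); print(bot.get_time(),bot.get_gripper_width())
E
python3 - <<'E'
from h import *
place("green"); 
bot.move_ptp([440,330,300],down(0))
i,im=shot("wrist","p1"); print(blobs(im,"green"))
E
```

```text
touch z 5.0 [-1.3 -0.6  7.1]
16.1 1.0000138976493897
[([243.2, 104.0], [205, 50, 79, 121, 2730]), ([243.9, 73.3], [228, 66, 33, 15, 415]), ([240.0, 153.6], [225, 147, 31, 14, 337])]
```

View pics/p1.png

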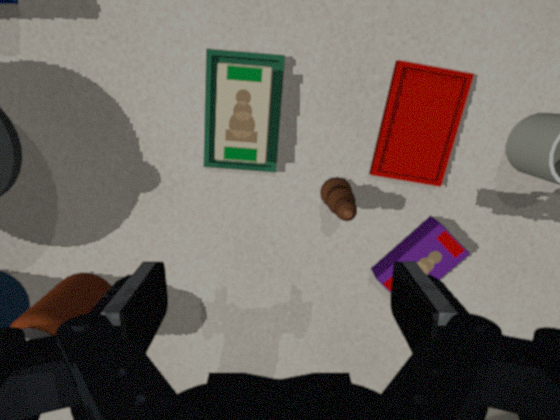

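The green-tagged mould lies flat and inside the nest, at (242,113). Next is the red-tagged one.

Run:
```python
from h import *
i=cams.camera_info("wrist"); im=cv2.imread("pics/p1.png")
T=toz(i,[(243.9,73.3),(240,153.6)],36); d=T[0]-T[1]
print("green mould",T.mean(0).round(1),np.degrees(np.arctan2(d[1],d[0])),np.linalg.norm(d),"nest again",nestpose(i,im,"green"),nestpose(i,im,"red"))
np.savez("pics/p1.npz",**i)
grab("red"); tagcheck("red",MY,TILT,"r1")
```

```text
green mould [487.3 366.6  36. ] -4.321846642086762 82.28184064195312 nest again (array([487.82272339, 368.12127686]), [81.58511352539062, 124.72732543945312], -4.4537811279296875, [205, 50, 79, 121, 3897]) (array([473.9067688 , 170.29780579]), [86.47593688964844, 127.052490234375], -9.449668884277344, [370, 60, 104, 127, 8891])
force down [-0.1 -0.3  0.4]
w,f 0.6293980385744834 95.00844240188599
w,f 0.6313726298839306 94.7467303276062 [-0.1  0.1 -2.6] 21.4417
red [([278.7, 200.1], [221, 181, 117, 40, 4425]), ([277.8, 370.3], [235, 364, 88, 16, 941])]
expect [[275.8, 203.1], [276.3, 379.3]]
```

Run:
```python
from h import *
place("red")
bot.move_ptp([410,150,300],down(0))
i,im=shot("wrist","p2"); a=[b for b in blobs(im,"red",100)]; print(a); np.savez("pics/p2.npz",**i); print(nestpose(i,im,"red"))
bot.move_ptp([400,-335,250],down(0))
i,im2=shot("wrist","c1"); np.savez("pics/c1.npz",**i)
print(blobs(im2,"blue"),[(d["rect"],d["conf"]) for d in spotter.boxes_of("wrist","cover")],bot.get_time())
cv2.imwrite("pics/pc.png",np.hstack([cv2.resize(im,(400,300)),cv2.resize(im2,(400,300))]))
```

```text
touch z 6.0 [-1.6 -1.6  9.2]
26.175 1.0007654149703307
[([261.0, 91.5], [216, 30, 93, 131, 3293]), ([266.0, 57.5], [249, 48, 35, 19, 448]), ([253.6, 138.4], [238, 131, 33, 16, 378]), ([296.1, 219.2], [283, 207, 27, 26, 284]), ([247.0, 266.7], [234, 255, 27, 25, 275])]
(array([473.69775391, 169.527771  ]), [83.59114074707031, 127.14835357666016], -9.477706909179688, [216, 30, 93, 131, 4591])
[([279.0, 122.0], [245, 85, 69, 76, 2180])] [([243.1, 79.4, 315.5, 160.3], 0.94)] 28.875
```

View pics/pc.png

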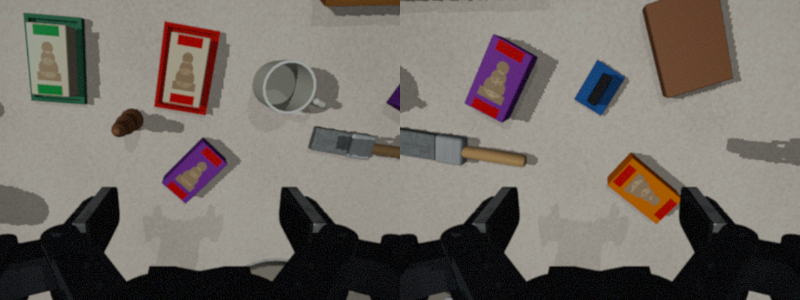

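Both moulds sit flat in their own nests, at (47,60) and (188,68) in the left half. The cover is at (600,88) in the right half, its bar rotated clockwise. Computing its pose, then picking it up.

```bash
cat > cov.py <<'E'
from h import *
def coverpose(i,im,c0,r=45):
    # blue hull on z=8 ; black bar top on z=30 ; c0 = rough pixel
    m=cmask(im,"blue"); yy,xx=np.mgrid[:420,:560]; near=(abs(xx-c0[0])<r)&(abs(yy-c0[1])<r)
    hull=cv2.convexHull(np.argwhere(m.astype(bool)&near)[:,::-1].astype(np.int32))
    hm=cv2.fillConvexPoly(np.zeros((420,560),np.uint8),hull,1).astype(bool)
    hull=hull[:,0]
    def rect(px,z):
        (a,b),(w,h),t=cv2.minAreaRect(toz(i,px,z)[:,:2].astype(np.float32)); t+=90*(w<h); return np.array([a,b]).round(1),np.round([w,h],1),round((t+90)%180-90,1)
    bar=(im.max(2)<45)&hm; bar=cv2.morphologyEx(bar.astype(np.uint8),cv2.MORPH_OPEN,np.ones((3,3)))
    n,l,s,ce=cv2.connectedComponentsWithStats(bar); k=1+np.argmax(s[1:,4])
    return rect(hull,8.),rect(np.argwhere(l==k)[:,::-1],30.)
E
python3 - <<'E'
from cov import *
v=dict(np.load("pics/p2.npz")); T=toz(v,[(266,57.5),(253.6,138.4)],36); d=T[0]-T[1]; print("red",T.mean(0).round(1),np.degrees(np.arctan2(d[1],d[0])))
v=dict(np.load("pics/c1.npz")); im=cv2.imread("pics/c1.png")
print("eye",v["eye"]); print(coverpose(v,im,(279,122)))
cv2.imwrite("pics/cc.png",cv2.resize(im[72:172,229:329],None,fx=4,fy=4,interpolation=cv2.INTER_NEAREST))
for a in (-35,145):
    print(a,[bot.ik((440,-335,z),down(np.deg2rad(a))) for z in (11,120)])
for a in (-4.3,175.7): print(a,[bot.ik((487,367,z),down(np.deg2rad(a))) for z in (47,150)])
E
```

```text
red [473.2 169.1  36. ] -9.693123811132656
eye [ 470.70109954 -334.81535547  392.98981983]
((array([ 441.7, -335.2]), array([44.5, 62.6]), -31.5), (array([ 441.6, -335.3]), array([13.4, 43. ]), -31.5))
-35 [array([ 0.03281383,  0.70652864,  0.67748448,  2.03180561, -0.72839136,
        0.65773165, -0.98500962]), array([-0.08746676,  0.54813972,  0.83632197,  1.98913433, -0.54494881,
        0.84216466, -1.12828552])]
145 [array([ 0.43798951,  0.58945081,  0.12815656,  2.00529358, -0.13529727,
        0.55474954,  1.61983205]), array([ 0.36187446,  0.41893826,  0.22168603,  1.96161006, -0.12827069,
        0.77429833,  1.6168152 ])]
-4.3 [array([-1.22769813,  0.70413772,  0.67205598,  1.88387623, -0.61623506,
        0.77171566, -1.85872647]), array([-1.08230194,  0.48764796,  0.44844634,  1.8165849 , -0.26312622,
        0.89631847, -2.1595687 ])]
175.7 [array([-0.67648072,  0.5955272 , -0.09554349,  1.84498132,  0.08268224,
        0.70489357,  0.67705705]), array([-0.72533723,  0.45665433, -0.02989567,  1.79115429,  0.01690746,
        0.89403068,  0.73298671])]
```

View pics/cc.png

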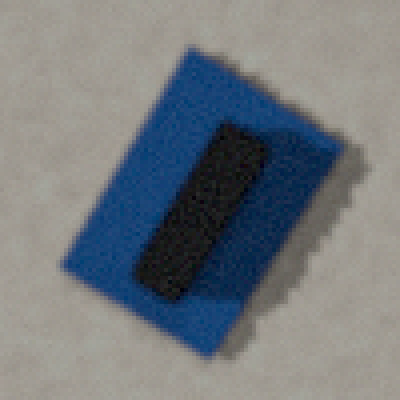

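The cover (plate and bar agree) is centred at (441.6, -335.3) with yaw -31.5°. Gripping and carrying it over.

Run:
```python
from h import *
o=down(np.deg2rad(148.5)); p=np.array([441.6,-335.3,11.5])
bot.move_ptp(p+[0,0,90],o); bot.gripper_to(0.55); bot.movel(p+[0,0,1],rate=100); print(bot.get_wrist_force().round(1))
bot.gripper_to(0.0,60); print("w,f",bot.get_gripper_width(),bot.get_grasp_force(),bot.get_ee_pos())
bot.movel(p+[0,0,150],rate=150); print("w,f",bot.get_gripper_width(),bot.get_grasp_force(),bot.get_wrist_force().round(1))
o=down(np.deg2rad(175.7)); q=np.array([487.3,366.8,12.5+36])
bot.move_ptp(q+[0,0,110],o); bot.movel(q+[0,0,8],rate=120); f0=bot.get_wrist_force()
dz=4.
while dz>-6:
    bot.movel(q+[0,0,dz],rate=20); f=bot.get_wrist_force()-f0
    if f[2]>15: break
    dz-=1
print("contact dz",dz,f.round(1)); bot.pause(0.6); print((bot.get_wrist_force()-f0).round(1),bot.get_gripper_width(),bot.get_time())
```

```text
[ 0.8 -0.1  0.4]
w,f 0.14507451566826138 60.73143124580383 [ 442.04130521 -335.54078535   13.26558602]
w,f 0.14532258823448152 59.98985767364502 [ 0.4  0.1 -1.2]
contact dz -2.0 [-6.5 -6.2 23. ]
[-6.4 -6.4 22.8] 0.14616622276828023 39.9417
```

Run:
```python
from cov import *
p=bot.get_ee_pos(); bot.gripper_to(0.5); bot.movel(np.array([487.3,366.8,170]),rate=120)
bot.move_ptp([440,330,250],down(np.deg2rad(0)))
i,im=shot("wrist","f1"); b=blobs(im,"blue",200); print(b)
c=b[0][0]; i2=dict(i); i2["eye"]=np.array(i["eye"])-[0,0,36]; print(coverpose(i2,im,c)); g=blobs(im,"green",60); print(g)
t=[toz(i,x[0],36)[0].round(1) for x in g]; print(t); print(bot.get_time(),bot.get_wrist_force().round(1))
```

```text
[([238.4, 118.5], [213, 83, 52, 74, 2629])]
((array([486.1, 365.7]), array([44.6, 62.6]), -4.2), (array([486.3, 364.7]), array([13.6, 41.8]), -4.4))
[([239.4, 105.0], [196, 45, 89, 137, 3513]), ([239.5, 71.5], [221, 63, 38, 18, 551]), ([235.3, 161.6], [218, 154, 36, 16, 493])]
[array([499.4, 364.9,  36. ]), array([528.5, 364. ,  36. ]), array([447. , 370.2,  36. ])]
43.9917 [-1.  -0.   0.3]
```

View pics/f1.png

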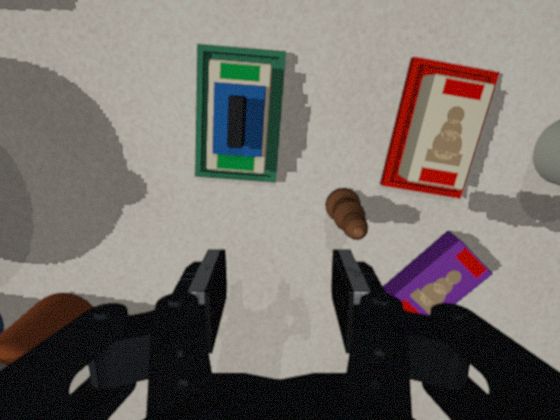

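The cover is centred and square on the green-tagged mould at (239,119), within about 2 mm. The red-tagged mould is still in place at (455,125). Handing in.

```bash
python3 -c "
from workcell import bot
print(bot.job_done(),bot.get_time())"
```

```text
the job is handed in; nothing more can be done
the job is handed in; nothing more can be done
```

The job is handed in: both moulds lie flat in the nests of their colour, and the cover sits within about 2 mm of centre on the green-tagged mould, pressed with about 23 N and released, at about 44 s of the 67 s limit; the judge's verdict was not shown.

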